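# Clamp the specimen slide and hold the viewer's sprung lid at its index arm

## Task

Get the slide viewer ready for a look at the specimen: swing the keeper bar over the slide until it has clicked fully shut into its detent. Then take the barrel grip on the sprung lamp lid, raise the lid until it is parallel with the index arm at its side and hold it there, still, with the gripper; the spring would pull it shut, so your job finishes while you are still holding it. Leave the index arm, the slide and the things standing around the viewer where they are.

Things in the scene. Friction and masses are not known exactly. Their poses are not given: they have to be found in the camera images.
- viewer: Slide viewer fixed to the table, yaw within 0.3 rad: grey base plate 200 x 340 x 12 mm (x, y, z), origin at the centre of its underside. On its -y half a white lamp box (150 x 165 mm, top edge 50 mm up) under an aluminium lid; on its +y half a white stage (190 x 130 mm, top 24 mm up) with a framed recess (top 31 mm) for the slide, and the keeper bar.
- keeper (a joint): Keeper bar angle, rad: 0 = fully shut (bar along the viewer's -x from its pivot, across the slide), growing as it swings level to the viewer's +y, up to 1.35; stays where left. In the last 0.2 rad its nose rides over a sprung ball (3 to 4 N at the post, most near 0.19), then drops behind it: clicked in, it reads under 0.03. Flat steel bar 12 mm wide, 7 mm thick, top 44 mm above the table.
- keeper_post (a point): Centre for gripping the keeper's upright round black thumb post, 14 mm in diameter; the post rises from the bar's top at 44 mm to 93 mm above the table, this point is 73 mm above the table and 105 mm from the pivot axis.
- keeper_pivot (a point): On the keeper's upright pivot axis, 40 mm above the table, at (75, 85) mm in the viewer's x, y. The post is at pivot + 105 mm x (-cos q, +sin q) in the viewer's x, y.
- lid (a joint): Lid angle: 0 = shut and flat, growing as the free edge (towards the stage, viewer's +y) rises; stop at 1.25 rad. A spring always pulls it shut: about 0.3 Nm when shut, growing by 0.8 Nm per rad, so some 3 to 8 N at the grip. The lid is an aluminium plate 150 x 165 x 6 mm of about 0.2 kg.
- lid_grip (a point): Centre of the lid's black barrel grip, a level cylinder 20 mm in diameter, 30 mm long, axis along the viewer's x (parallel to the hinge), on a thin stalk (10 x 8 mm) 30 mm above the lid's top near the free edge; 86 mm above the table when shut. 135 mm from the hinge axis along the lid, 36 mm square to it. Turns with the lid: y along the lid from hinge to free edge, z square to it, outward.
- lid_hinge (a point): Middle of the lid's hinge axis, which runs along the viewer's x, at (0, -155) mm in the viewer's x, y and 50 mm above the table. At lid angle a the grip is at hinge + (135 cos a - 36 sin a) mm along the viewer's y and (135 sin a + 36 cos a) mm up.
- index (a joint): Angle of the index arm, the mark for the lid, measured like lid (the lid is at the mark when both are equal); set between 0.45 and 0.85 rad. It turns about the lid's hinge axis and is kept only by friction, so do not push it.
- index_tip (a point): Free end of the index arm, a flat steel bar 105 mm long, 12 mm high and 5 mm thick that starts at the hinge axis and stands up beside the lid, 14 mm beyond the lid's edge on the viewer's +x side. Its y axis points along the arm from the hinge to the tip.
- slide_center (a point): Middle of the clear specimen slide, 76 x 26 x 5 mm, loose in its recess in the stage, under the shut bar; its long side along the viewer's y.
- vial_a: Bystander: small amber vial with black cap, 26 mm in diameter, 52 mm high, origin under its foot.
- vial_b: Bystander: small clear vial with black cap, 26 mm in diameter, 52 mm high, origin under its foot.
- slide_box: Bystander: closed slide box, 57 x 97 x 35 mm, origin under its centre.
- pen_tray: Bystander: dark metal pen tray, 260 x 85 x 40 mm, with pens, origin under its centre.
There are look-alikes about, which are no part of the job. Of the things shaped like the part that bears slide_center, the clear one is meant.

How it is judged:
By the outcome, as a careful person would: the job done as asked, in the order asked, and still so for the second after the job is handed in, while the arm keeps its last pose, push and grip.
It also fails if it takes over 45 s, if anything falls off the work surface, if the arm or the gripper's body presses on something with over 40 N, if the wrist force passes 120 N, or if a joint passes its speed limit or range.

## Robot

A 7-joint arm with a two-finger parallel gripper is mounted at the origin on the work surface. World frame = base frame: x ahead of the robot, y to its left, z up, the work surface at z = 0. Lengths are in m, angles in rad, forces in N, time in s.
With the tool pointing down it reaches from about 0.425 to 0.875 m from the base axis. Payload 8.4 kg.
Tool frame: the origin (TCP) lies midway between the tips of the shut fingers; the grasp point (between the pads) lies 19 mm behind it; z points along the fingers, y is the direction in which the jaws open and shut (so a half turn about z gives the same grasp; the last joint's range is limited). The gripper opens to 87 mm and grips with 3 to 60 N. Pads are 19 mm wide; open, the fingers measure 117 mm over their backs; the gripper's body (75 mm by 190 mm) begins 51 mm behind the grasp point.
Start: joints at [1.056, 0.333, 0.04, 1.465, -0.013, 1.343, -0.059], TCP at [0.263, -0.595, 0.223] pointing down, gripper open.
Joint ranges: [-2.58, 2.58], [-0.38, 2.09], [-1.3, 1.39], [0.25, 2.4], [-1.5, 4.64], [0.08, 2.09], [-2.65, 2.65]. Speed limits (rad/s): [2.22, 2.22, 2.79, 2.79, 3.14, 3.14, 3.14].

## Interface

Orientations are given as a rotation vector (axis times angle).
In Python, from bench import manip gives the robot as it stands. The module is installed in compiled form; this text tells all that it offers.
- The arm moves only by the tool servo_tool, never from a script. Its arguments are lists of equal length, an entry for each row: "claw": the finger opening in m, from 0 to 0.087; "linear": the shift along the tool's x, y, z in m, a list of three; "spin": the turn about the tool's z in degrees. A call has exactly 8 rows; each row shifts and turns the commanded pose from where the row before left it, along the tool's axes as they then stand; what a row does not reach is not made up. A row lasts 1/8 s, in which the tool goes at most 62.5 mm and 10.7 degrees, less where a joint would pass 70% of its speed; a pose out of reach is approached as far as the arm can. A call is refused whole if a number of a shift passes 0.0625 or a number of a turn 10.7, either way. A call with a gripper value outside its range is refused whole. The fingers move at their own pace and stop on an object; "grip_force" is the grip in N (left out, the last holds). Time passes only in rows, so rows that do not move let the fingers close, or fill a call up. It gives the time, the measured TCP pose, the force and the opening at its end, in the units of the state.
- manip.get_obs(): the state, without advancing time (a new reading comes with each control period).
- manip.get_image(name): name is "scene" or "top" or "wrist"; returns a dict with "color" (400x640x3 uint8, blue, green, red), "fx", "fy", "cx", "cy" (pixels), "R" (3x3) and "t" (3): a world point X has camera coordinates R X + t. Camera axes: x right, y down, z forward; pixel columns grow to the right and rows downward; lengths in m; the calibration is good to about 2 mm. A picture is of the moment at which its call begins. There is no depth.
- manip.job_done(): hands the job in, once; it reports no verdict.
The state is a dict: "clock": time; "q": joint angles; "joint_vel": joint speeds; "tau": joint torques, N m; "eef_pos": TCP position; "tcp_rot": TCP orientation; "ft_force": force on the tool from outside, world axes, zero at the start; "wrist_torque": the same for the moment, N m; "opening": finger opening in m.
Only numpy, scipy, OpenCV 4.12 (cv2) and the standard library are available. Lean on these libraries where they do the work, as an engineer would, in place of code of your own. Each camera call takes 0.05 s, during which the arm holds its last target.

## Working session

There is one attempt and no reset: what is moved stays moved. The work goes in short steps, Python scripts to look and compute and a tool call to move; the robot and the scene stay as the last step left them, time stands still between calls to the robot, and variables do not carry over. Pictures are saved under pics/ and viewed, and the job is handed in when it is done.

Besides the shell and the picture viewer there is one more tool, called after "Emit:" by a JSON object that holds its "fn" and its "kwargs". servo_tool: Moves the arm, as the interface text tells. Its arguments: {"type":"object","properties":{"claw":{"type":"array"},"linear":{"type":"array"},"spin":{"type":"array"},"grip_force":{"type":"number"}},"required":["claw","linear","spin"]}

```bash
mkdir -p pics
python3 - <<'E'
from bench import manip
import cv2
o=manip.get_obs()
for k,v in o.items(): print(k,v)
for n in ["scene","top","wrist"]:
    im=manip.get_image(n); cv2.imwrite(f"pics/{n}0.png",im["color"])
    print(n,im["fx"],im["fy"],im["cx"],im["cy"],im["R"],im["t"])
E
```

```text
clock 0.0
q [ 1.05578141  0.33391409  0.03985521  1.46629287 -0.01338375  1.34330129
 -0.05849367]
joint_vel [ 0.00156986  0.00130433 -0.00022609  0.00069525 -0.00096396 -0.00083886
  0.00092114]
tau [ 9.18579644e-04 -6.56347275e+01  1.33601736e+00 -4.03803563e+01
 -5.97947370e-02  4.48626524e-02  1.30101134e-04]
eef_pos [ 0.26234076 -0.5941812   0.2216464 ]
tcp_rot [-3.07238426e+00 -6.48153460e-01  7.20236867e-04]
ft_force [ 0.4913388  -0.45227452  0.5976927 ]
wrist_torque [ 0.00130936 -0.02737406 -0.00592186]
opening 0.08683660337333823
scene 371.2105551342517 371.2105551342517 317.03125629827116 198.77841798107983 [[-0.33808453  0.94099202  0.01525996]
 [ 0.70623424  0.2643901  -0.656758  ]
 [-0.62203862 -0.21126262 -0.75394699]] [ 0.24262262 -0.33625128  1.27825342]
top 380.10723590582546 380.10723590582546 326.45209455055783 195.6104419121667 [[-0.03006291 -0.99944297  0.0144907 ]
 [-0.99502922  0.02854691 -0.09540397]
 [ 0.09493716 -0.01728679 -0.99533316]] [-0.05486467  0.58689252  1.00627273]
wrist 358.7879200516917 358.7879200516917 323.0130106949123 201.02973736712624 [[ 0.40411844 -0.91470593 -0.00116353]
 [-0.88297126 -0.39042954  0.2606272 ]
 [-0.23885152 -0.1042969  -0.96543882]] [-0.64903321 -0.03074166  0.39010875]
```

View pics/scene0.png

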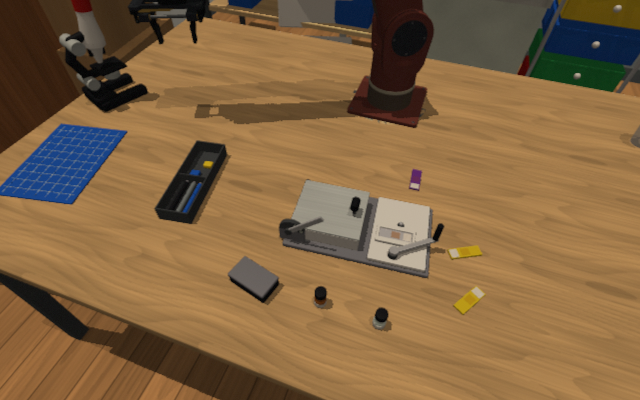

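View pics/top0.png

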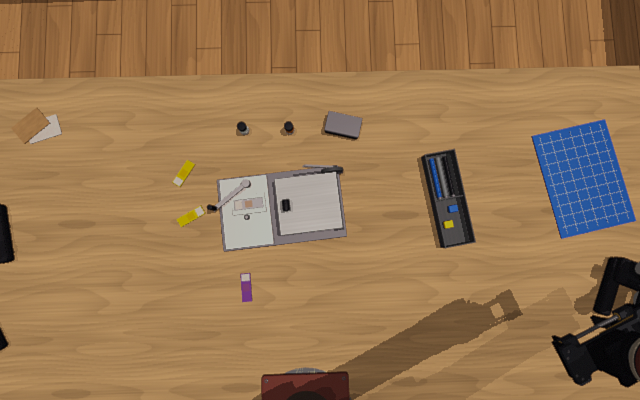

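View pics/wrist0.png

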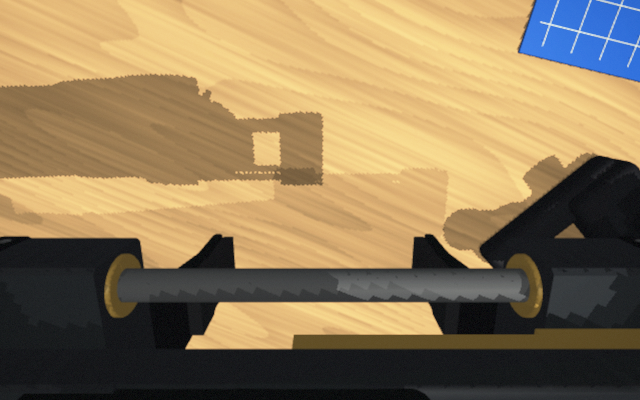

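The scene view shows the viewer at about (360,225). The keeper post is near (438,232), the grip near (355,204) and the index arm near (305,227). In the top view the viewer is at (282,210), the post at (211,208), the pivot at (246,184) and the grip at (286,205). The loose slides nearby (yellow and purple) are look-alikes. I'll zoom in next.

Run:
```python
import cv2
a=cv2.imread("pics/top0.png")[155:260,195:360]; cv2.imwrite("pics/topc.png",cv2.resize(a,None,fx=4.8,fy=4.8,interpolation=cv2.INTER_CUBIC))
a=cv2.imread("pics/scene0.png")[170:280,270:450]; cv2.imwrite("pics/scenec.png",cv2.resize(a,None,fx=4.4,fy=4.4,interpolation=cv2.INTER_CUBIC))
```

```text
(no output)
```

View pics/topc.png

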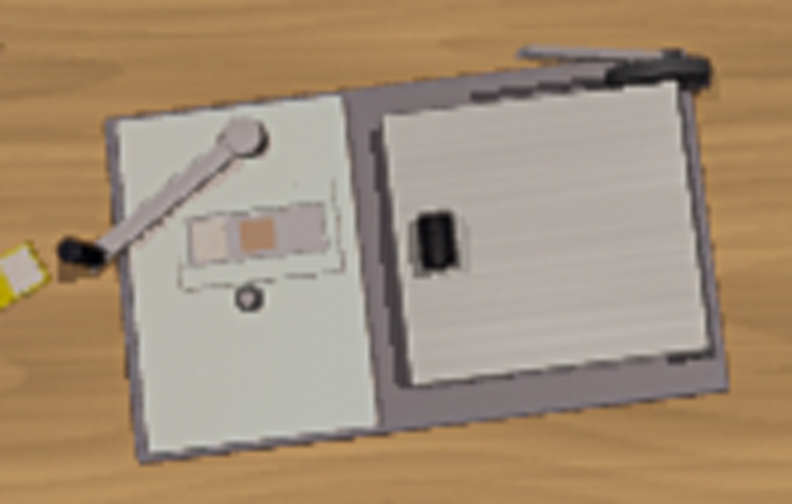

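View pics/scenec.png

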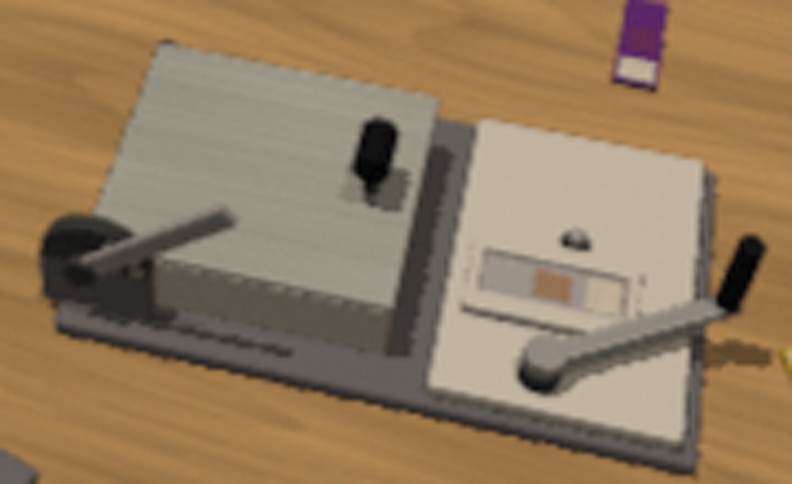

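```bash
cat > h.py <<'E'
import numpy as np
from bench import manip
CAL={}
def ray(c,px):
    d=np.array([(px[0]-c["cx"])/c["fx"],(px[1]-c["cy"])/c["fy"],1.]); R=np.array(c["R"]);t=np.array(c["t"])
    return -R.T@t, R.T@d
def plane(c,px,z):
    o,d=ray(c,px); return o+d*(z-o[2])/d[2]
def planex(c,px,p0,n):
    o,d=ray(c,px); return o+d*(np.dot(n,np.array(p0)-o)/np.dot(n,d))
def proj(c,X):
    p=np.array(c["R"])@np.array(X)+np.array(c["t"]); return np.array([c["fx"]*p[0]/p[2]+c["cx"],c["fy"]*p[1]/p[2]+c["cy"]])
def fit(V,W):
    V=np.array(V);W=np.array(W);a=V-V.mean(0);b=W-W.mean(0)
    y=np.arctan2((a[:,0]*b[:,1]-a[:,1]*b[:,0]).sum(),(a*b).sum())
    Ry=np.array([[np.cos(y),-np.sin(y)],[np.sin(y),np.cos(y)]]); t=W.mean(0)-Ry@V.mean(0)
    return y,t,W-(V@Ry.T+t)
def v2w(y,t,v):
    c,s=np.cos(y),np.sin(y); return np.array([c*v[0]-s*v[1]+t[0],s*v[0]+c*v[1]+t[1],v[2]])
E
python3 - <<'E'
from h import *
T=manip.get_image("top");S=manip.get_image("scene")
ct=lambda u,v:(195+(u+.5)/4.8-.5,155+(v+.5)/4.8-.5)
cs=lambda u,v:(270+(u+.5)/4.4-.5,170+(v+.5)/4.4-.5)
f=[((107,118),(.1,.17),.012),((140,462),(-.1,.17),.012),((728,390),(-.1,-.17),.012),
((436,241),(0,-.02),.090),((242,135),(.075,.085),.046)]
V=[a[1] for a in f];W=[plane(T,ct(*a[0]),a[2])[:2] for a in f]
y,t,r=fit(V,W);print("top",y,t,(r*1000).round(1).tolist())
g=[((56,330),(.1,-.17),.012),((692,472),(.1,.17),.012),((376,145),(0,-.02),.088),((540,355),(.075,.085),.046),((438,98),(-.075,.01),.056)]
W2=[plane(S,cs(*a[0]),a[2])[:2] for a in g]
y2,t2,r2=fit([a[1] for a in g],W2);print("scene",y2,t2,(r2*1000).round(1).tolist())
y,t,r=fit(V+[a[1] for a in g],W+W2);print(y,t)
print("post", [plane(T,ct(66,248),.093),plane(S,cs(753,242),.093)])
piv=v2w(y,t,(.075,.085,.04));print("piv",piv)
for q in (0,.5,.7,.8,.9,1,1.1):
    p=v2w(y,t,(.075-.105*np.cos(q),.085+.105*np.sin(q),.093));print(q,p,proj(T,p),proj(S,p))
print(proj(T,[0,0,0]),ct(66,248),cs(753,242))
n=np.array([np.cos(y),np.sin(y),0])
# index tip plane x=.075+.014(+.0025)
p0=v2w(y,t,(.0915,-.155,.05));
for nm,C,px in (("top",T,ct(521,51)),("scene",S,cs(230,217)),("scene upper",S,cs(228,208)),("scene hinge",S,cs(80,272))):
    P=planex(C,px,p0,n);d=P-p0;yy=-np.sin(y)*d[0]+np.cos(y)*d[1];print(nm,P,yy,d[2],np.arctan2(d[2],yy),np.hypot(yy,d[2]))
for a in np.arange(.4,.9,.1):
    p=v2w(y,t,(.0915,-.155+.105*np.cos(a),.05+.105*np.sin(a)));print(a,proj(T,p),proj(S,p))
print(ct(521,51),cs(230,214))
E
```

```text
top 0.09129686118043646 [0.55764468 0.05289147] [[-0.8, -2.1], [1.3, -2.0], [0.8, 2.2], [-0.9, 1.3], [-0.4, 0.7]]
scene 0.10104786759096679 [0.55974951 0.05339016] [[0.7, 4.6], [2.7, -1.3], [-4.3, 0.9], [0.9, -1.4], [-0.1, -2.8]]
0.09641170303831686 [0.55877182 0.05325366]
post [array([0.5603345 , 0.22894886, 0.093     ]), array([0.55707473, 0.22884983, 0.093     ])]
piv [0.62524122 0.1450786  0.04      ]
0 [0.52072884 0.13497104 0.093     ] [245.72069312 220.82374935] [401.62238657 201.42973465]
0.5 [0.52867716 0.18631429 0.093     ] [225.31151562 218.27791637] [423.37783068 209.9599329 ]
0.7 [0.53879428 0.20467664 0.093     ] [218.00245884 214.48958044] [430.88157003 215.46551128]
0.8 [0.54517603 0.21300919 0.093     ] [214.68742525 212.0649197 ] [434.23353199 218.60436355]
0.9 [0.55235776 0.220663   0.093     ] [211.64450271 209.31924263] [437.27205789 221.97210707]
1 [0.56026773 0.2275616  0.093     ] [208.90440739 206.28123158] [439.96304666 225.54386429]
1.1 [0.56882688 0.23363605 0.093     ] [206.49456898 202.98252955] [442.27367373 229.29182824]
[305.72763521 417.30192398] (2
[... 256 characters left out ...]
509069562923225 0.7561131752001106 0.10944587070599693
scene upper [ 0.65721302 -0.01410427  0.1316311 ] 0.07847869443971332 0.08163109933642558 0.8050846395708362 0.1132366630550162
scene hinge [ 0.6646057  -0.09054472  0.0532125 ] 0.0016816024243905992 0.003212500015585637 1.0885604773679656 0.0036260092476239026
0.4 [296.41007893 166.90201061] [329.17764078 230.30100428]
0.5 [297.95270546 166.05050493] [327.2767463  227.24097878]
0.6 [299.89865841 165.17287497] [324.91580589 224.18521431]
0.7 [302.23585188 164.27885921] [322.11321112 221.17106673]
0.7999999999999999 [304.9458937  163.37893166] [318.89468409 218.23680029]
(303.14583333333337, 165.22916666666666) (321.8863636363636, 218.25)
```

Candidates. The keeper bar is the flat bar from pivot (246,184) to post (211,208) in the top view, and the index arm is the thin bar at (303,165). The lid's barrel grip is the black cylinder at (286,205), distinct from the keeper's thumb post and the round stud at (247,217). The slide is the clear one in the recess at (249,204). The yellow slides at (184,172) and (190,216) and the purple one at (246,287) are look-alikes. The crops confirm these. The post sits at about (0.559, 0.229), so q is about 1.0.

I'll turn the tool to line up with the viewer and travel to above the post.

Emit:
{"fn": "servo_tool", "kwargs": {"claw": [0.087,0.087,0.087,0.087,0.087,0.087,0.087,0.087], "linear": [[0,0,0],[0,0,0],[0.027,-0.056,0],[0.027,-0.056,0],[0.027,-0.056,0],[0.027,-0.056,0],[0.027,-0.056,0],[0.027,-0.056,0]], "spin": [9.15,9.15,0,0,0,0,0,0], "grip_force": 30}}

```text
clock: 1.25
eef_pos: [0.3918, -0.2426, 0.2228]
tcp_rot: [3.137, 0.151, 0.001]
ft_force: [1.7, -0.5, 0.4]
opening: 0.0873
```

Emit:
{"fn": "servo_tool", "kwargs": {"claw": [0.087,0.087,0.087,0.087,0.087,0.087,0.087,0.087], "linear": [[0.027,-0.056,0],[0.027,-0.056,0],[0.027,-0.056,0],[0.027,-0.056,0],[0.027,-0.056,0],[0.027,-0.056,0],[0.027,-0.056,0],[0,0,0]], "spin": [0,0,0,0,0,0,0,0]}}

```text
clock: 2.25
eef_pos: [0.5415, 0.1695, 0.2221]
tcp_rot: [-3.134, -0.163, 0.001]
ft_force: [-0.7, 0.1, -0.0]
opening: 0.0869
```

Run:
```python
from h import *
import cv2
im=manip.get_image("wrist");cv2.imwrite("pics/w1.png",im["color"]);
import pickle;pickle.dump(im,open("w1.pkl","wb"))
o=manip.get_obs();print(o["eef_pos"],o["tcp_rot"])
```

```text
[0.54148912 0.16631666 0.22202399] [-3.13637386e+00 -1.57935739e-01  1.94345885e-03]
```

View pics/w1.png

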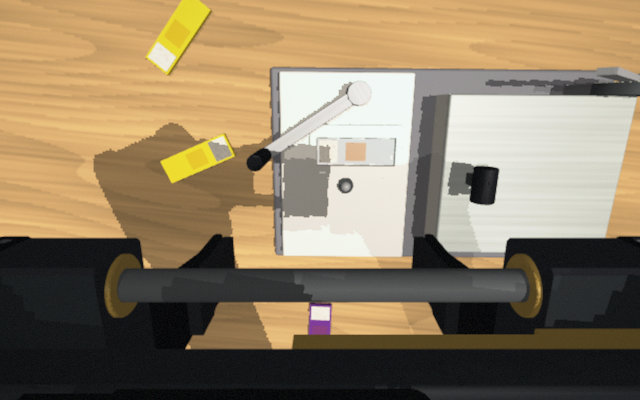

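Wrist view: base corner at (271,68), pivot at (359,92), post top at (252,164), grip at (484,185), and the index tip at the right edge (605,72).

Run:
```python
from h import *
import pickle;C=pickle.load(open("w1.pkl","rb"))
f=[((271,68),(.1,.17),.012),((359,92),(.075,.085),.047),((484,185),(0,-.02),.088)]
W=[plane(C,a[0],a[2])[:2] for a in f]
print(np.round(W,4))
y,t,r=fit([a[1] for a in f],W);print(y,t,(r*1000).round(1).tolist())
print("post",plane(C,(253,164),.092), plane(C,(270,153),.048))
```

```text
[[0.6415 0.2323]
 [0.6268 0.147 ]
 [0.5615 0.036 ]]
0.0972541910963776 [0.55950217 0.05480161] [[-1.0, -1.4], [0.9, 0.3], [0.1, 1.1]]
post [0.55979867 0.23022568 0.092     ] [0.56380916 0.22292138 0.048     ]
```

Emit:
{"fn": "servo_tool", "kwargs": {"claw": [0.087,0.087,0.087,0.087,0.087,0.087,0.087,0.087], "linear": [[0.012,-0.031,0],[0.0117,-0.03,0],[0,0,0.03],[0,0,0.03],[0,0,0.02],[0,0,0],[0,0,0],[0,0,0]], "spin": [0,0,0,0,0,0,0,0]}}

```text
clock: 3.3
eef_pos: [0.5602, 0.227, 0.1439]
tcp_rot: [-3.137, -0.151, -0.003]
ft_force: [-0.6, 0.1, 0.2]
opening: 0.0868
```

Run:
```python
from h import *
import cv2
im=manip.get_image("wrist");cv2.imwrite("pics/w2.png",im["color"]);
import pickle;pickle.dump(im,open("w2.pkl","wb"))
o=manip.get_obs();print(o["eef_pos"],o["tcp_rot"],o["ft_force"])
```

```text
[0.56010041 0.22700107 0.14368492] [-3.13752045e+00 -1.51166799e-01 -2.52147412e-03] [-0.19063487 -0.48070081  0.35204802]
```

View pics/w2.png

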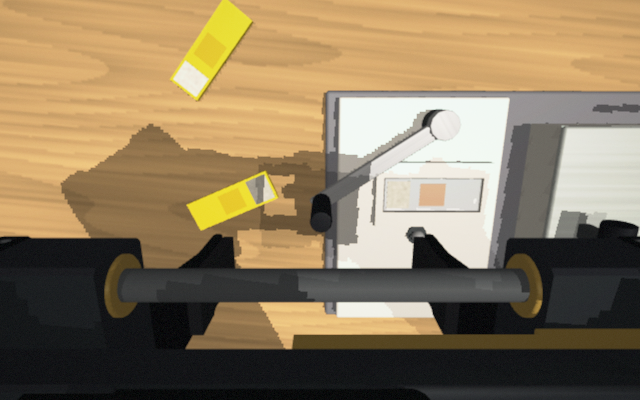

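The post is centred between the jaws, at (321,212) against the jaw midline at about 324. Next I descend and grip.

Emit:
{"fn": "servo_tool", "kwargs": {"claw": [0.087,0.087,0.04,0.014,0.01,0.01,0.01,0.01], "linear": [[0,0,0.045],[0,0,0.0435],[0,0,0],[0,0,0],[0,0,0],[0,0,0],[0,0,0],[0,0,0]], "spin": [0,0,0,0,0,0,0,0], "grip_force": 30}}

```text
clock: 4.35
eef_pos: [0.5596, 0.2268, 0.0543]
tcp_rot: [-3.138, -0.151, -0.0]
ft_force: [-0.7, -0.8, 0.3]
opening: 0.0352
```

Run:
```python
from h import *
o=manip.get_obs();print(o["eef_pos"],o["tcp_rot"],o["ft_force"],o["opening"])
y=.097;t=np.array([.559,.054]);p=o["eef_pos"]
for t in ([.559,.054],[.5588,.0533],[.5595,.0548]):
    c,s=np.cos(y),np.sin(y);d=np.array(p[:2])-t;v=np.array([c*d[0]+s*d[1],-s*d[0]+c*d[1]]);e=v-[.075,.085];print(v,np.hypot(*e),np.arctan2(e[1],-e[0]))
```

```text
[0.55963241 0.22682658 0.05427135] [-3.13786779e+00 -1.51226999e-01 -3.48343606e-04] [-0.65841957 -0.79883404  0.31820375] 0.035150827791565864
[0.01736734 0.1719529 ] 0.10431840928211326 0.9854732252509205
[0.01763419 0.17263024] 0.10473726605880389 0.9911697993356006
[0.01679221 0.17120509] 0.10401664957655493 0.9768924446036952
```

Emit:
{"fn": "servo_tool", "kwargs": {"claw": [0.005,0.005,0.005,0.005,0.005,0.005,0.005,0.005], "linear": [[0,0,0],[0,0,0],[0,0,0],[0,0,0],[0,0,0],[0,0,0],[0,0,0],[0,0,0]], "spin": [0,0,0,0,0,0,0,0]}}

```text
clock: 5.35
eef_pos: [0.5588, 0.228, 0.054]
tcp_rot: [-3.137, -0.153, 0.001]
ft_force: [-3.2, 5.5, 0.2]
opening: 0.0133
```

Run:
```python
from h import *
o=manip.get_obs();print(o["eef_pos"],o["ft_force"],o["opening"])
y=.097;t=[.559,.054];p=o["eef_pos"]
c,s=np.cos(y),np.sin(y);d=np.array(p[:2])-t;v=np.array([c*d[0]+s*d[1],-s*d[0]+c*d[1]]);e=v-[.075,.085];q0=np.arctan2(e[1],-e[0]);print(v,np.hypot(*e),q0)
h=2*np.arctan2(.1512,3.1379); r=.105
qs=np.linspace(q0,.25,9)
P=np.array([[-r*np.cos(q),r*np.sin(q)] for q in qs]);D=np.diff(P,axis=0)
rot=y-h
print(np.round([(a[0],-a[1]) for a in D],4).tolist(),rot)
```

```text
[0.55881853 0.22804109 0.05404405] [-3.15509638  5.49211474  0.18755118] 0.013327367082982967
[0.0166749  0.17324053] 0.1057743275275182 0.9867420304974761
[[-0.0078, 0.0057], [-0.0073, 0.0064], [-0.0066, 0.007], [-0.006, 0.0076], [-0.0052, 0.0081], [-0.0045, 0.0086], [-0.0037, 0.0089], [-0.0028, 0.0092]] 0.000704296585928757
```

The jaws hold the post (opening 13.3 mm). First sweep along the arc to q of about 0.25.

Emit:
{"fn": "servo_tool", "kwargs": {"claw": [0.005,0.005,0.005,0.005,0.005,0.005,0.005,0.005], "linear": [[-0.0078,0.0057,0],[-0.0073,0.0064,0],[-0.0066,0.007,0],[-0.006,0.0076,0],[-0.0052,0.0081,0],[-0.0045,0.0086,0],[-0.0037,0.0089,0],[-0.0028,0.0092,0]], "spin": [0,0,0,0,0,0,0,0]}}

```text
clock: 6.35
eef_pos: [0.5201, 0.1626, 0.0539]
tcp_rot: [-3.137, -0.155, 0.003]
ft_force: [-3.2, 3.9, 1.6]
opening: 0.0128
```

```bash
cat > k.py <<'E'
from h import *
o=manip.get_obs();print(o["eef_pos"],o["tcp_rot"],o["ft_force"],o["opening"])
y=.097;t=[.559,.054];p=o["eef_pos"]
c,s=np.cos(y),np.sin(y);d=np.array(p[:2])-t;v=np.array([c*d[0]+s*d[1],-s*d[0]+c*d[1]]);e=v-[.075,.085];q0=np.arctan2(e[1],-e[0]);print(v,np.hypot(*e),q0)
E
python3 k.py
```

```text
[0.52011756 0.1626184  0.05394504] [-3.13686958 -0.15497282  0.00328736] [-3.20760422  3.91942624  1.64624293] 0.012771851974474408
[-0.02818019  0.11187349] 0.10662239781231982 0.2547914102593082
```

Emit:
{"fn": "servo_tool", "kwargs": {"claw": [0.005,0.005,0.005,0.005,0.005,0.005,0.005,0.005], "linear": [[-0.0012,0.0055,0],[-0.0009,0.0055,0],[-0.0006,0.0055,0],[-0.0004,0.0055,0],[-0.0001,0.0055,0],[0,0,0],[0,0,0],[0,0,0]], "spin": [0,0,0,0,0,0,0,0]}}

```text
clock: 7.35
eef_pos: [0.5203, 0.1362, 0.054]
tcp_rot: [-3.135, -0.155, 0.001]
ft_force: [-4.3, 9.3, -0.3]
opening: 0.0133
```

```bash
python3 k.py
python3 - <<'E'
from h import *
import cv2
for n in ("wrist","scene"):
    im=manip.get_image(n)["color"]
    if n=="scene": im=cv2.resize(im[150:290,260:460],None,fx=4,fy=4,interpolation=cv2.INTER_CUBIC)
    cv2.imwrite(f"pics/{n}3.png",im)
E
```

```text
[0.52032325 0.13621254 0.05402613] [-3.13510696e+00 -1.54704494e-01  1.30526351e-03] [-4.34832811  9.31973539 -0.30464497] 0.013291828465933136
[-0.03053282  0.08557184] 0.105534365520929 0.005418575326070693
```

View pics/wrist3.png

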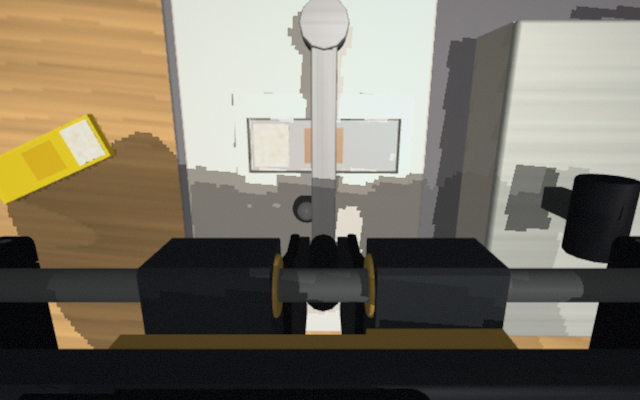

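View pics/scene3.png

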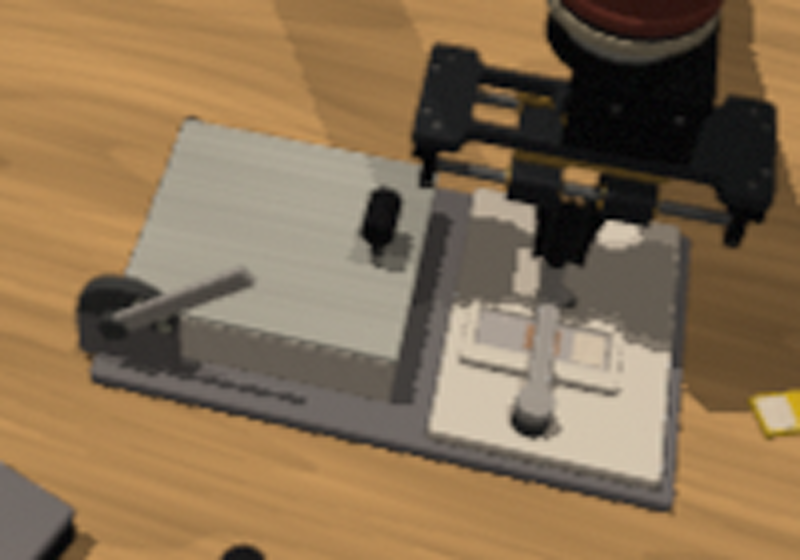

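The bar now lies straight across the slide (wrist column about 322, with the ball beside it at (303,208)), and the push is 9 N. I'll press a few mm more to be sure it's on the stop, then ease off.

Emit:
{"fn": "servo_tool", "kwargs": {"claw": [0.005,0.005,0.005,0.005,0.005,0.005,0.005,0.005], "linear": [[0,0.002,0],[0,0.002,0],[0,0.002,0],[0,0,0],[0,0,0],[0,0,0],[0,0,0],[0,0,0]], "spin": [0,0,0,0,0,0,0,0]}}

```text
clock: 8.45
eef_pos: [0.5204, 0.1359, 0.0542]
tcp_rot: [-3.128, -0.161, -0.0]
ft_force: [-4.5, 26.5, -5.9]
opening: 0.0132
```

```bash
python3 k.py
```

```text
[0.52039713 0.13586585 0.0541973 ] [-3.12845895e+00 -1.60911338e-01 -3.26619080e-04] [-4.5317163  26.46206733 -5.90475884] 0.013178686292246356
[-0.03049286  0.08521962] 0.10549308982755037 0.0020818563566686954
```

It's on the hard stop: the post moved only 0.35 mm while the push rose from 9 to 26 N, and q is about 0. I'll ease off, open and lift.

Emit:
{"fn": "servo_tool", "kwargs": {"claw": [0.005,0.005,0.04,0.04,0.04,0.04,0.06,0.06], "linear": [[0,-0.0035,0],[0,-0.0035,0],[0,0,0],[0,0,0],[0,0,0],[0,0,0],[0,0,-0.045],[0,0,-0.045]], "spin": [0,0,0,0,0,0,0,0]}}

```text
clock: 9.45
eef_pos: [0.5208, 0.1344, 0.1449]
tcp_rot: [-3.138, -0.151, 0.002]
ft_force: [0.3, -0.9, 0.3]
opening: 0.0523
```

```bash
python3 k.py
python3 - <<'E'
from h import *
import cv2
im=manip.get_image("wrist");cv2.imwrite("pics/w4.png",im["color"])
E
```

```text
[0.52081771 0.13444384 0.14489624] [-3.13786307e+00 -1.51224982e-01  1.68522504e-03] [ 0.32785715 -0.92595004  0.32586111] 0.05225629871158854
[-0.03021198  0.08376357] 0.10521924712934776 -0.01175129998346592
```

View pics/w4.png

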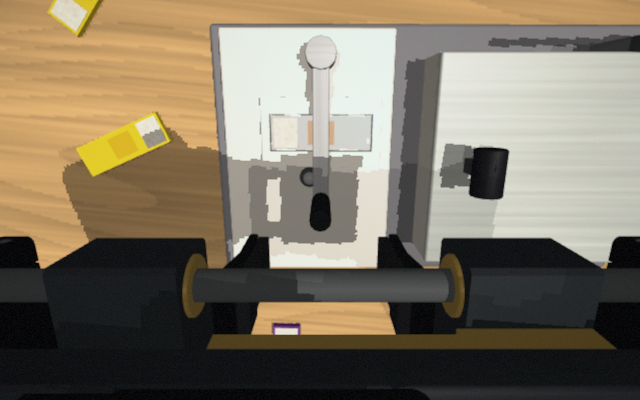

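The keeper is shut and free: the bar lies over the slide at wrist (320,130) and the slide is still in place. Next I go over the lid grip and turn the jaws 90° so they close along the barrel. Gripping the end faces lets the stalk tilt freely between the fingers.

Emit:
{"fn": "servo_tool", "kwargs": {"claw": [0.06,0.06,0.06,0.06,0.06,0.06,0.06,0.06], "linear": [[0.015,0.0515,-0.015],[0.0152,0.0515,-0.015],[0,0,0],[0,0,0],[0,0,0],[0,0,0],[0,0,0],[0,0,0]], "spin": [-10,-10,-10,-10,-10,-10,-10,-10]}}

```text
clock: 10.5
eef_pos: [0.5695, 0.0391, 0.1739]
tcp_rot: [2.301, 2.139, -0.0]
ft_force: [-0.4, -0.4, -0.1]
opening: 0.0601
```

```bash
python3 k.py
python3 - <<'E'
from h import *
import cv2,pickle
im=manip.get_image("wrist");cv2.imwrite("pics/w5.png",im["color"]);pickle.dump(im,open("w5.pkl","wb"))
im=manip.get_image("scene")["color"]
cv2.imwrite("pics/s5.png",im)
E
```

```text
[0.56948452 0.03910465 0.17391048] [ 2.30077334e+00  2.13886144e+00 -3.14941719e-05] [-0.38128566 -0.41456624 -0.1269188 ] 0.06009769849767194
[ 0.00899265 -0.01584073] 0.12052312755566953 -0.9912149132453569
```

View pics/w5.png

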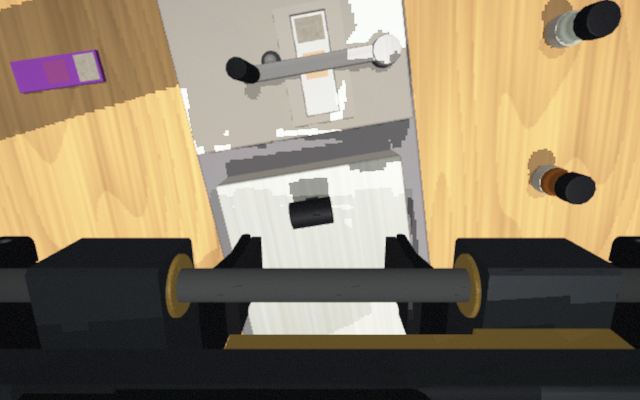

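Emit:
{"fn": "servo_tool", "kwargs": {"claw": [0.06,0.06,0.06,0.06,0.06,0.06,0.06,0.06], "linear": [[0,0,0],[0,0,0],[0,0,0],[0,0,0],[0,0,0],[0,0,0],[0,0,0],[0,0,0]], "spin": [-9.8,0,0,0,0,0,0,0]}}

```text
clock: 11.6
eef_pos: [0.5695, 0.0394, 0.1741]
tcp_rot: [-2.116, -2.322, -0.0]
ft_force: [0.2, 0.5, -0.3]
opening: 0.0597
```

```bash
python3 k.py
python3 - <<'E'
from h import *
import cv2,pickle
im=manip.get_image("wrist");cv2.imwrite("pics/w6.png",im["color"]);pickle.dump(im,open("w6.pkl","wb"))
g=im["color"].max(2)
m=((g<70)*255).astype(np.uint8);m[:, :260]=0;m[:,400:]=0;m[236:]=0;m[:170]=0
n,l,s,ce=cv2.connectedComponentsWithStats(m)
for i in range(1,n):
    if s[i][4]>100:
        r=cv2.minAreaRect(cv2.findContours((l==i).astype(np.uint8),0,2)[0][0]);print(s[i],ce[i],r,plane(im,r[0],.086),plane(im,r[0],.090))
h=np.arctan2(*[0,1]);
E
```

```text
[0.5694528  0.03936509 0.17405682] [-2.11636345e+00 -2.32174070e+00 -1.19638966e-04] [ 0.24499623  0.48790383 -0.27491054] 0.059743862190032436
[ 0.0089863  -0.01557844] 0.120307238668728 -0.9899767726647474
[ 289  196   42   28 1091] [309.93492209 210.20348304] ((309.5, 209.5), (27.0, 41.0), 90.0) [0.56077499 0.03634378 0.086     ] [0.56082078 0.03753603 0.09      ]
```

View pics/w6.png

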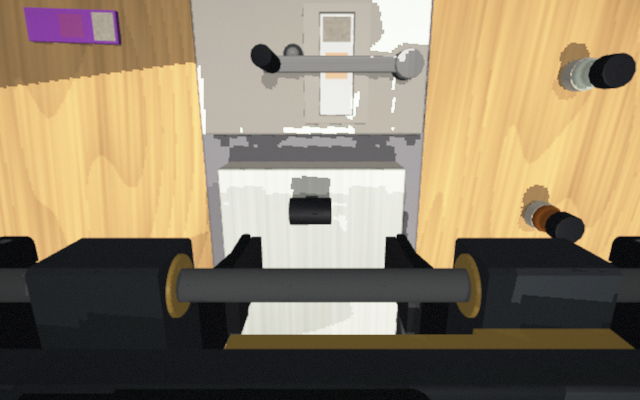

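View pics/s5.png

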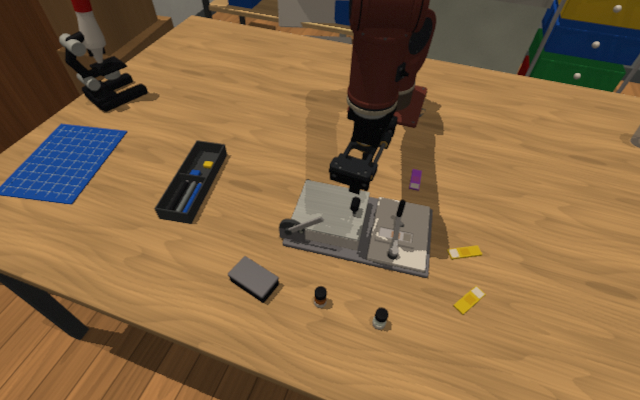

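The barrel sits square at (309.5,209.5), world (0.561, 0.036). I'll centre on it and descend.

Emit:
{"fn": "servo_tool", "kwargs": {"claw": [0.06,0.06,0.06,0.06,0.06,0.06,0.06,0.06], "linear": [[-0.0026,-0.009,0],[0,0,0.035],[0,0,0.035],[0,0,0.037],[0,0,0],[0,0,0],[0,0,0],[0,0,0]], "spin": [0,0,0,0,0,0,0,0]}}

```text
clock: 12.65
eef_pos: [0.5614, 0.0359, 0.0682]
tcp_rot: [2.115, 2.321, 0.002]
ft_force: [-0.1, 0.2, -0.1]
opening: 0.0604
```

```bash
python3 k.py
python3 - <<'E'
from h import *
import cv2,pickle
im=manip.get_image("wrist");cv2.imwrite("pics/w7.png",im["color"]);
E
```

```text
[0.56141148 0.03592709 0.06821138] [2.11534090e+00 2.32072021e+00 1.69618353e-03] [-0.07855155  0.17725224 -0.13478879] 0.06036125697840874
[ 0.00064982 -0.0182215 ] 0.12721095775590813 -0.9465774362330214
```

View pics/w7.png

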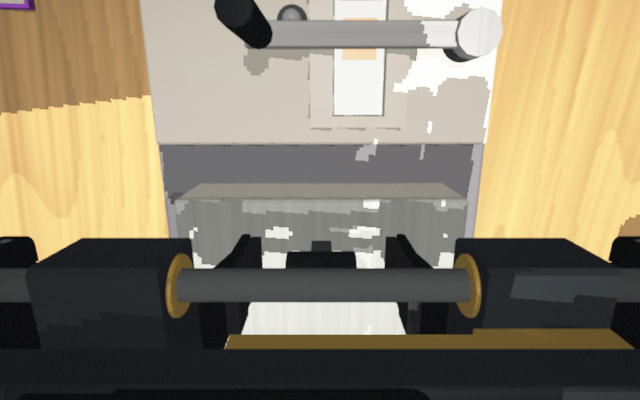

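The barrel lies centred between the fingers (columns 286–356, midline about 322). Closing on it.

Emit:
{"fn": "servo_tool", "kwargs": {"claw": [0.015,0.015,0.015,0.015,0.015,0.015,0.015,0.015], "linear": [[0,0,0.001],[0,0,0],[0,0,0],[0,0,0],[0,0,0],[0,0,0],[0,0,0],[0,0,0]], "spin": [0,0,0,0,0,0,0,0], "grip_force": 45}}

```text
clock: 13.7
eef_pos: [0.5605, 0.036, 0.0659]
tcp_rot: [-2.116, -2.322, 0.0]
ft_force: [-2.9, 0.1, 0.8]
opening: 0.0298
```

```bash
cat > path.py <<'E'
from h import *
import sys
o=manip.get_obs();print(o["eef_pos"],o["tcp_rot"],o["ft_force"],o["wrist_torque"],o["opening"])
a0,a1,n=float(sys.argv[1]),float(sys.argv[2]),int(sys.argv[3])
a=np.linspace(a0,a1,n+1);L=.135;H=.036
P=np.c_[L*np.cos(a)-H*np.sin(a),L*np.sin(a)+H*np.cos(a)];D=np.diff(P,axis=0)
print(np.round([(d[0],0,-d[1]) for d in D],4).tolist())
E
python3 path.py 0 .6 16
```

```text
[0.56047603 0.03595426 0.06594893] [-2.11584148e+00 -2.32173580e+00  4.95050382e-04] [-2.92637918  0.08617616  0.82254904] [0.01630906 0.44813295 0.04471294] 0.029806415234536792
[[-0.0014, 0.0, -0.005], [-0.0016, 0.0, -0.005], [-0.0018, 0.0, -0.0049], [-0.002, 0.0, -0.0048], [-0.0022, 0.0, -0.0048], [-0.0024, 0.0, -0.0047], [-0.0025, 0.0, -0.0046], [-0.0027, 0.0, -0.0045], [-0.0029, 0.0, -0.0044], [-0.003, 0.0, -0.0043], [-0.0032, 0.0, -0.0042], [-0.0033, 0.0, -0.004], [-0.0035, 0.0, -0.0039], [-0.0036, 0.0, -0.0038], [-0.0038, 0.0, -0.0036], [-0.0039, 0.0, -0.0035]]
```

Held at 30 mm. Now I raise it along the arc, the first 0.3 rad.

Emit:
{"fn": "servo_tool", "kwargs": {"claw": [0.015,0.015,0.015,0.015,0.015,0.015,0.015,0.015], "linear": [[-0.0014,0,-0.005],[-0.0016,0,-0.005],[-0.0018,0,-0.0049],[-0.002,0,-0.0048],[-0.0022,0,-0.0048],[-0.0024,0,-0.0047],[-0.0025,0,-0.0046],[-0.0027,0,-0.0045]], "spin": [0,0,0,0,0,0,0,0]}}

```text
clock: 14.7
eef_pos: [0.562, 0.0195, 0.1045]
tcp_rot: [-2.116, -2.322, 0.0]
ft_force: [-1.7, 2.1, -7.4]
opening: 0.0295
```

```bash
cat > lid.py <<'E'
from h import *
o=manip.get_obs();print(o["eef_pos"],o["tcp_rot"],o["ft_force"],o["opening"])
y=.097;t=[.559,.054]
p=np.array(o["eef_pos"]);g=p.copy();g[2]+=.019
c,s=np.cos(y),np.sin(y);d=g[:2]-t;vy=-s*d[0]+c*d[1];vx=c*d[0]+s*d[1];r=np.array([vy+.155,g[2]-.05])
print("grip vx",vx,"rel",r,"R",np.hypot(*r),"lid angle",np.arctan2(r[1],r[0])-np.arctan2(.036,.135))
E
python3 lid.py;python3 - <<'E'
from h import *
import cv2
im=manip.get_image("scene")["color"]
cv2.imwrite("pics/s8.png",cv2.resize(im[150:290,260:460],None,fx=4,fy=4,interpolation=cv2.INTER_CUBIC))
E
```

```text
[0.56200454 0.0194572  0.10453041] [-2.11555982e+00 -2.32180058e+00  2.58040130e-04] [-1.73536293  2.07120553 -7.37615763] 0.029508279837282676
grip vx -0.0003549858054609843 rel [0.1203286  0.07353041] R 0.14101663650557372 lid angle 0.28792441975318456
```

View pics/s8.png

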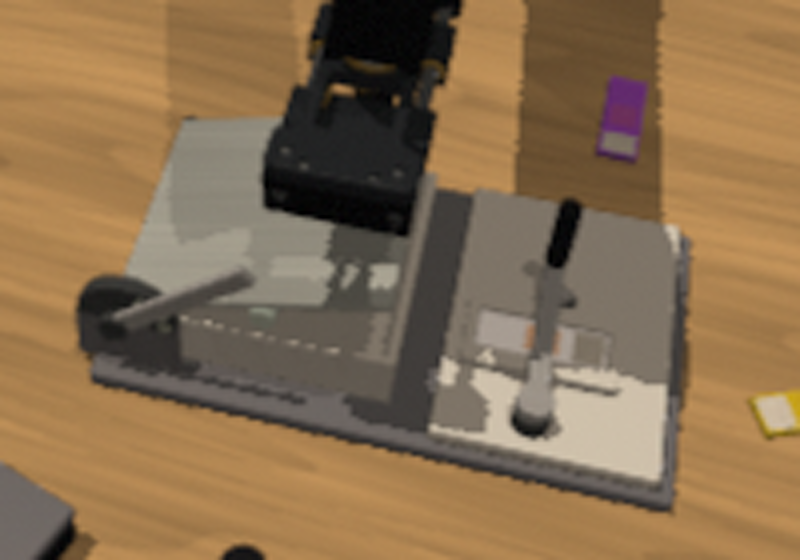

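Emit:
{"fn": "servo_tool", "kwargs": {"claw": [0.015,0.015,0.015,0.015,0.015,0.015,0.015,0.015], "linear": [[-0.0029,0,-0.0044],[-0.003,0,-0.0043],[-0.0032,0,-0.0042],[-0.0033,0,-0.004],[-0.0035,0,-0.0039],[-0.0036,0,-0.0038],[-0.0038,0,-0.0036],[-0.0039,0,-0.0035]], "spin": [0,0,0,0,0,0,0,0]}}

```text
clock: 15.75
eef_pos: [0.5645, -0.0074, 0.1361]
tcp_rot: [-2.115, -2.322, -0.0]
ft_force: [-2.4, 5.3, -9.2]
opening: 0.0296
```

```bash
python3 lid.py;python3 - <<'E'
from h import *
import cv2,pickle
for n,(r0,r1,c0,c1) in {"scene":(185,265,265,385),"top":(150,230,260,360)}.items():
    im=manip.get_image(n);pickle.dump(im,open(n+"9.pkl","wb"))
    cv2.imwrite(f"pics/{n}9.png",cv2.resize(im["color"][r0:r1,c0:c1],None,fx=6,fy=6,interpolation=cv2.INTER_CUBIC))
E
```

```text
[ 0.56452998 -0.00743468  0.1361276 ] [-2.11518077e+00 -2.32178146e+00 -1.37941382e-04] [-2.42156161  5.26324409 -9.15525457] 0.029636670808367484
grip vx -0.0004458348492446425 rel [0.09331855 0.1051276 ] R 0.1405708454081194 lid angle 0.5842332719673169
```

View pics/scene9.png

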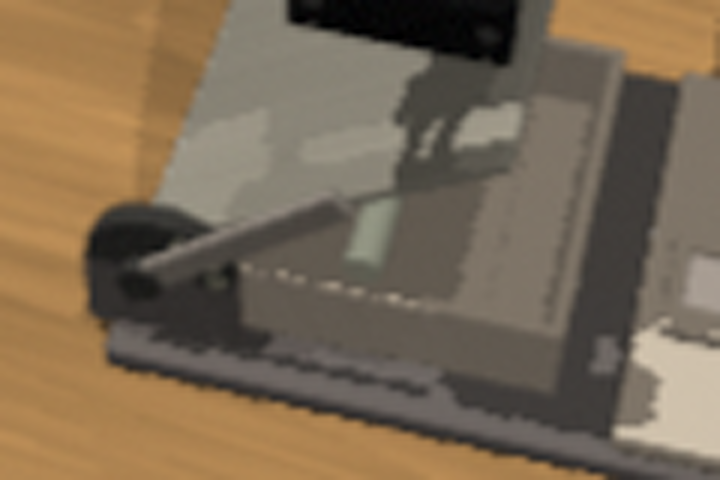

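View pics/top9.png

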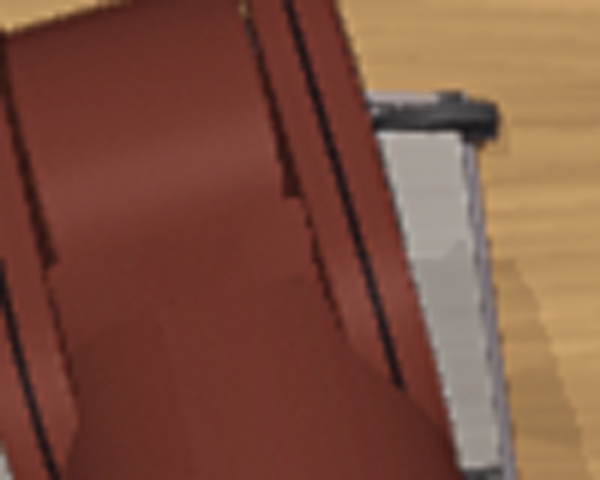

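Run:
```python
import cv2,pickle
c=pickle.load(open("scene9.pkl","rb"))["color"][205:240,280:345]
cv2.imwrite("pics/idx.png",cv2.resize(c,None,fx=12,fy=12,interpolation=cv2.INTER_CUBIC))
c=pickle.load(open("scene9.pkl","rb"))["color"][185:225,310:365]
cv2.imwrite("pics/ldx.png",cv2.resize(c,None,fx=12,fy=12,interpolation=cv2.INTER_CUBIC))
```

```text
(no output)
```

View pics/idx.png

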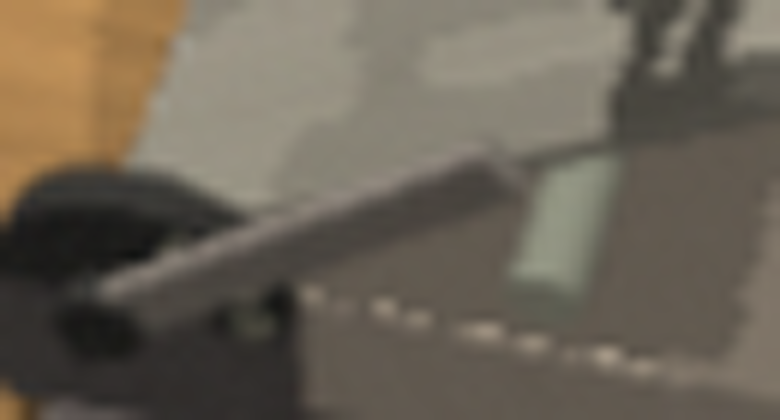

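View pics/ldx.png

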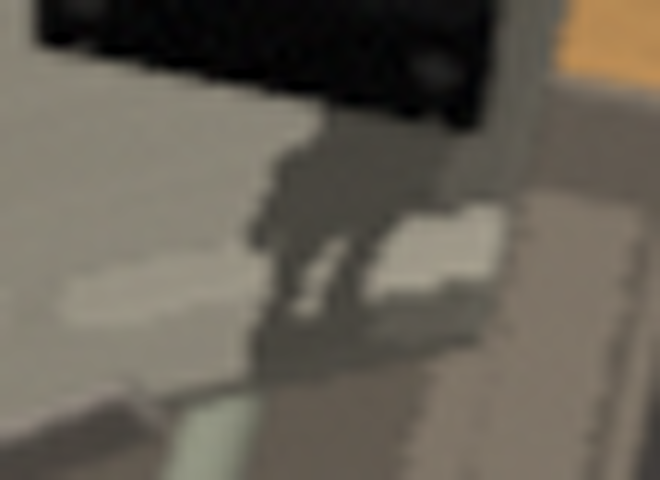

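Run:
```python
from h import *
import pickle
S=pickle.load(open("scene9.pkl","rb"))
I=lambda u,v:np.array((280+(u+.5)/12-.5,205+(v+.5)/12-.5))
L=lambda u,v:np.array((310+(u+.5)/12-.5,185+(v+.5)/12-.5))
y=.097
for t in ([.559,.054],[.5588,.0533],[.559,.0527]):
  n=np.array([np.cos(y),np.sin(y),0])
  def ang(px,x):
    p0=v2w(y,t,(x,-.155,.05));d=planex(S,px,p0,n)-p0
    return np.array([-np.sin(y)*d[0]+np.cos(y)*d[1],d[2]])
  def show(nm,p,q,x):
    a,b=ang(p,x),ang(q,x);d=b-a;print(nm,"dir",np.arctan2(d[1],d[0]).round(3),"p",a.round(4),b.round(4),"radial b",np.arctan2(b[1],b[0]).round(3),np.hypot(*b).round(4), "perp",(np.cross(d,-a)/np.hypot(*d)).round(4))
  show("lid bottom",L(160,405),L(480,338),.075)
  show("lid bottom2",L(280,380),L(480,338),.075)
  for x in (.0915,.094):
    show("idx upper",I(120,292),I(485,155),x)
    show("idx lower",I(300,272),I(520,195),x)
```

```text
lid bottom dir 0.586 p [0.0776 0.0569] [0.1332 0.0938] radial b 0.614 0.1629 perp -0.0045
lid bottom2 dir 0.587 p [0.099  0.0711] [0.1332 0.0938] radial b 0.614 0.1629 perp -0.0044
idx upper dir 0.748 p [0.0057 0.0151] [0.0747 0.0791] radial b 0.814 0.1088 perp -0.0072
idx lower dir 0.734 p [0.0408 0.0335] [0.0812 0.0699] radial b 0.711 0.1072 perp 0.0025
idx upper dir 0.748 p [0.0066 0.0187] [0.0752 0.0824] radial b 0.831 0.1116 perp -0.0093
idx lower dir 0.734 p [0.0415 0.037 ] [0.0817 0.0732] radial b 0.731 0.1097 perp 0.0004
lid bottom dir 0.586 p [0.0782 0.0565] [0.1338 0.0935] radial b 0.61 0.1633 perp -0.0038
lid bottom2 dir 0.587 p [0.0997 0.0708] [0.1338 0.0935] radial b 0.61 0.1633 perp -0.0037
idx upper dir 0.748 p [0.0063 0.0148] [0.0753 0.0788] radial b 0.808 0.109 perp -0.0066
idx lower dir 0.734 p [0.0414 0.0331] [0.0818 0.0696] radial b 0.705 0.1074 perp 0.0032
idx upper dir 0.748 p [0.0072 0.0183] [0.0758 0.082 ] radial b 0.825 0.1117 perp -0.0086
idx lower dir 0.734 p [0.0421 0.0366] [0.0823 0.0729] radial b 0.725 0.11 perp 0.0011
lid bottom dir 0.586 p [0.0788 0.0567] [0.1345 0.0937] radial b 0.608 0.1639 perp -0.0036
lid bottom2 dir 0.587 p [0.1003 0.0709] [0.1345 0.0937] radial b 0.608 0.1639 perp -0.0035
idx upper dir 0.748 p [0.0069 0.015 ] [0.0759 0.079 ] radial b 0.805 0.1096 perp -0.0063
idx lower dir 0.734 p [0.0421 0.0333] [0.0825 0.0698] radial b 0.702 0.108 perp 0.0035
idx upper dir 0.748 p [0.0078 0.0185] [0.0765 0.0822] radial b 0.822 0.1123 perp -0.0083
idx lower dir 0.734 p [0.0428 0.0368] [0.083  0.0731] radial b 0.722 0.1106 perp 0.0013<stdin>:13: DeprecationWarning: Arrays of 2-dimensional vectors are deprecated. Use arrays of 3-dimensional vectors instead. (deprecated in NumPy 2.0)
```

The scene measurement of the lid's edge gives 0.586 rad, and the arm kinematics give 0.584. The same method puts the index arm at about 0.74, so I raise by 0.155.

```bash
python3 path.py .584 .739 6
```

```text
[ 0.564566   -0.00768305  0.1363482 ] [-2.11586158e+00 -2.32140987e+00 -5.20580003e-05] [-2.18162885  4.45839385 -8.67523508] [ 1.43506379  0.52599211 -0.01438233] 0.029111303847486933
[[-0.0027, 0.0, -0.0024], [-0.0028, 0.0, -0.0023], [-0.0028, 0.0, -0.0022], [-0.0029, 0.0, -0.0021], [-0.003, 0.0, -0.0021], [-0.003, 0.0, -0.002]]
```

Emit:
{"fn": "servo_tool", "kwargs": {"claw": [0.015,0.015,0.015,0.015,0.015,0.015,0.015,0.015], "linear": [[-0.0027,0,-0.0024],[-0.0028,0,-0.0023],[-0.0028,0,-0.0022],[-0.0029,0,-0.0021],[-0.003,0,-0.0021],[-0.003,0,-0.002],[0,0,0],[0,0,0]], "spin": [0,0,0,0,0,0,0,0]}}

```text
clock: 16.85
eef_pos: [0.5661, -0.0244, 0.149]
tcp_rot: [-2.115, -2.322, -0.0]
ft_force: [-2.0, 5.3, -9.8]
opening: 0.0295
```

```bash
python3 lid.py;python3 - <<'E'
from h import *
import cv2,pickle
im=manip.get_image("scene");pickle.dump(im,open("scene10.pkl","wb"))
cv2.imwrite("pics/s10.png",cv2.resize(im["color"][188:238,280:360],None,fx=10,fy=10,interpolation=cv2.INTER_CUBIC))
im=manip.get_image("wrist");pickle.dump(im,open("w10.pkl","wb"));cv2.imwrite("pics/w10.png",im["color"])
E
```

```text
[ 0.56614447 -0.02444322  0.14900167] [-2.11520182e+00 -2.32168367e+00 -3.58279165e-04] [-1.99832144  5.27746285 -9.83427898] 0.029454547699368724
grip vx -0.00048617761570104567 rel [0.07623359 0.11800167] R 0.14048471159147394 lid angle 0.736608795139089
```

View pics/s10.png

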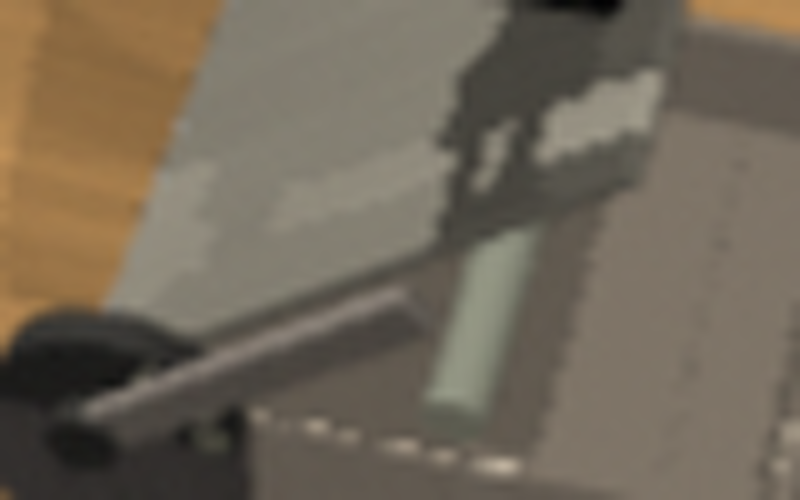

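View pics/w10.png

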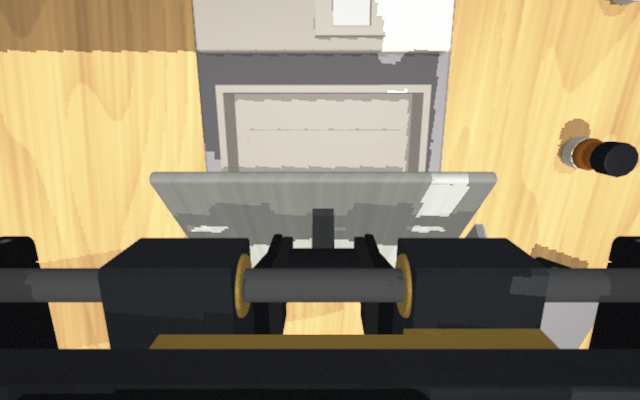

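Parallel to the eye: the lid edge slope is about -0.365 and the index about -0.365. Next, sub-pixel edge fits for a numeric check.

Run:
```python
from h import *
import pickle,cv2
S=pickle.load(open("scene10.pkl","rb"));g=S["color"].astype(float).mean(2)
I=lambda u,v:np.array((280+(u+.5)/10-.5,188+(v+.5)/10-.5))
y=.097;t=[.559,.0533];n=np.array([np.cos(y),np.sin(y),0])
def uv(px,x):
    p0=v2w(y,t,(x,-.155,.05));d=planex(S,px,p0,n)-p0
    return np.array([-np.sin(y)*d[0]+np.cos(y)*d[1],d[2]])
def fitl(nm,p,q,x,sign,w=2.5):
    p,q=I(*p),I(*q);pts=[]
    for u in range(int(np.ceil(p[0])),int(q[0])+1):
        v0=p[1]+(q[1]-p[1])*(u-p[0])/(q[0]-p[0])
        vs=np.arange(int(np.floor(v0-w)),int(np.ceil(v0+w))+1)
        d=sign*np.diff(g[vs,u]);d[d<0]=0
        d[np.abs(vs[:-1]+.5-v0)>w]=0
        if d.max()<3: continue
        k=d.argmax();sl=slice(max(0,k-1),k+2);pts.append((u,(d[sl]*(vs[:-1][sl]+.5)).sum()/d[sl].sum()))
    pts=np.array(pts,np.float32);
    vx,vy,x0,y0=cv2.fitLine(pts,cv2.DIST_HUBER,0,.01,.01).ravel()
    e=[np.array((u,y0+vy/vx*(u-x0))) for u in (pts[0,0],pts[-1,0])]
    a,b=uv(e[0],x),uv(e[1],x);d=b-a
    res=np.abs((pts[:,1]-(y0+vy/vx*(pts[:,0]-x0)))).mean()
    print(nm,len(pts),"slope",round(float(vy/vx),4),"res",round(float(res),2),"angle",np.arctan2(d[1],d[0]).round(4))
fitl("lid bottom all dark->bright",(430,258),(630,186),.075,1)
fitl("lid bottom ->long",(220,335),(630,186),.075,1)
fitl("lid top edge dark",(200,332),(430,248),.075,-1)
for x in (.0915,):
  fitl("idx top outer(bright->dark)",(110,408),(400,300),x,-1,1.6)
  fitl("idx top upper(dark->bright)",(190,363),(390,288),x-.005,1,1.6)
  fitl("idx lower (dark->bright)",(260,388),(425,330),x,1,1.6)
```

```text
lid bottom all dark->bright 20 slope -0.3612 res 0.17 angle 0.7301
lid bottom ->long 41 slope -0.3873 res 0.2 angle 0.7538
lid top edge dark 23 slope -0.3706 res 0.07 angle 0.735
idx top outer(bright->dark) 29 slope -0.3779 res 0.07 angle 0.7503
idx top upper(dark->bright) 20 slope -0.3782 res 0.09 angle 0.7463
idx lower (dark->bright) 17 slope -0.3452 res 0.1 angle 0.7304
```

Run:
```python
from h import *
import pickle,cv2
S=pickle.load(open("scene10.pkl","rb"))
y=.097;t=[.559,.0533];n=np.array([np.cos(y),np.sin(y),0])
def uv(px,x):
    p0=v2w(y,t,(x,-.155,.05));d=planex(S,px,p0,n)-p0
    return np.array([-np.sin(y)*d[0]+np.cos(y)*d[1],d[2]])
I=lambda u,v:np.array((280+(u+.5)/10-.5,188+(v+.5)/10-.5))
for f in ("scene0.png","s5.png","scene9.pkl","scene10.pkl"):
    im=cv2.imread("pics/"+f) if f[-1]=="g" else pickle.load(open(f,"rb"))["color"]
    g=im.astype(float).mean(2)
    for nm,p,q,s,x,w in (("outer",(110,408),(400,300),-1,.0915,1.6),("upper",(190,363),(390,288),1,.0865,1.6),("lower",(230,398),(420,332),1,.0915,1.6),("lower-",(230,398),(420,332),-1,.0915,1.6)):
        p,q=I(*p),I(*q);pts=[]
        for u in range(int(np.ceil(p[0])),int(q[0])+1):
            v0=p[1]+(q[1]-p[1])*(u-p[0])/(q[0]-p[0]);vs=np.arange(int(v0-w),int(v0+w)+2);d=s*np.diff(g[vs,u]);d[d<0]=0;d[np.abs(vs[:-1]+.5-v0)>w]=0
            if d.max()<3: continue
            k=d.argmax();sl=slice(max(0,k-1),k+2);pts.append((u,(d[sl]*(vs[:-1][sl]+.5)).sum()/d[sl].sum()))
        if len(pts)<12: continue
        pts=np.array(pts,np.float32);vx,vy,x0,y0=cv2.fitLine(pts,cv2.DIST_HUBER,0,.01,.01).ravel()
        a,b=[uv((u,y0+vy/vx*(u-x0)),x) for u in (pts[0,0],pts[-1,0])];d=b-a
        print(f,nm,len(pts),"res",np.abs(pts[:,1]-(y0+vy/vx*(pts[:,0]-x0))).mean().round(2),np.arctan2(d[1],d[0]).round(4))
```

```text
scene0.png outer 29 res 0.12 0.7622
scene0.png lower 17 res 0.11 0.7263
s5.png outer 29 res 0.13 0.7624
s5.png lower 17 res 0.11 0.7267
scene9.pkl outer 29 res 0.08 0.7535
scene9.pkl upper 14 res 0.21 0.7532
scene9.pkl lower 17 res 0.09 0.7368
scene10.pkl outer 29 res 0.07 0.7503
scene10.pkl upper 20 res 0.09 0.7463
scene10.pkl lower 17 res 0.1 0.7353
```

The index averages about 0.745 (range 0.73–0.76) and the lid is at 0.736. I'll nudge it up 0.008 rad and hold still.

Emit:
{"fn": "servo_tool", "kwargs": {"claw": [0.015,0.015,0.015,0.015,0.015,0.015,0.015,0.015], "linear": [[-0.001,0,-0.0006],[0,0,0],[0,0,0],[0,0,0],[0,0,0],[0,0,0],[0,0,0],[0,0,0]], "spin": [0,0,0,0,0,0,0,0]}}

```text
clock: 17.95
eef_pos: [0.5662, -0.0252, 0.1495]
tcp_rot: [-2.115, -2.322, -0.0]
ft_force: [-2.1, 5.9, -11.9]
opening: 0.0293
```

```bash
python3 lid.py;python3 - <<'E'
from h import *
import cv2
im=manip.get_image("scene")["color"];cv2.imwrite("pics/s11.png",cv2.resize(im[150:290,260:460],None,fx=4,fy=4,interpolation=cv2.INTER_CUBIC))
print(manip.get_obs()["joint_vel"].round(4))
E
```

```text
[ 0.56618048 -0.02519774  0.14950967] [-2.11469937e+00 -2.32181609e+00 -4.76547477e-04] [ -2.13013423   5.85864368 -11.88993602] 0.029345831366354873
grip vx -0.0005234132289618698 rel [0.07547914 0.11850967] R 0.14050496003997281 lid angle 0.7430810517077435
[-0.0007 -0.0015 -0.0008  0.0022  0.0016 -0.0001 -0.0008]
```

View pics/s11.png

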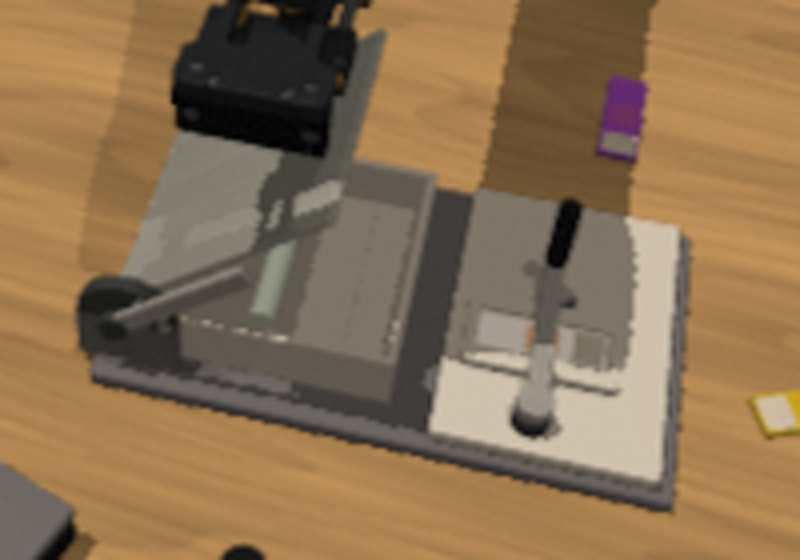

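The lid edge runs parallel to the index arm, the keeper is shut across the slide, and the arm is still. Handing in.

Run:
```python
from bench import manip
print(manip.job_done())
```

```text
the job is handed in; nothing more can be done
None
```

I swung the keeper bar shut, then took the lid's barrel grip by its end faces and raised the lid to the index arm. The job was handed in at about 18 s with the gripper still holding the lid.

- **Keeper:** at the end of the swing the post moved only 0.35 mm while the push rose from 9 to 26 N. That puts it on its stop at about 0 rad. The last scene picture shows the bar still across the slide, and the slide in its recess.
- **Lid:** the arm's own position puts the lid at 0.743 rad, with 45 N of grip and joint speeds near zero. Edge fits on the picture just before the last nudge gave about 0.73–0.75, against 0.737 from the arm then.
- **Index arm:** I measured it at about 0.745 rad on average, but the single edge fits disagreed, from 0.726 to 0.762. The match is therefore good to about 0.02 rad. I never touched the index arm, and it looks unmoved in the pictures.
- **Bystanders:** I never went near the vials, slide box or pen tray.

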